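# Slide the lunch tin between the storage boxes

### The job

Push the flat aluminium lunch tin along the table, lengthwise through the narrow gap between the two green storage boxes, and leave the whole tin just out of the gap on the side where the saucer lies: standing flat, straight in front of the gap and in line with it, with about a finger's width of free table behind it and without touching the saucer. Never lift or tip the tin, take it through the gap and not round the boxes, and do not disturb the saucer, saucepan, bowl, spoon or stirring stick. Finish with the hand clear.

Things in the scene. Friction and masses are not known exactly. Their poses are not given: they have to be found in the camera images.
- tin: flat closed rectangular lunch tin of plain aluminium with an embossed lid, loose, about 0.35 kg (varies), 76 mm (its x) by 110 mm (its y, the long axis) by 36 mm high, corners rounded; origin at the centre of its underside. It starts on the opposite side of the boxes from the saucer (either side), off the gap's line by up to 35 mm and turned up to about 15 degrees; it slides on the table and stays where it is left
- near_box: full lever-lock storage box of translucent green plastic, will not move, the one nearer the robot; 130 mm (its x) by 80 mm (its y) by 51 mm high, small white clips on its two y faces; origin at the centre of its underside. Its +x face, away from the robot, is one wall of the gap; its y axis runs along the gap
- far_box: second storage box of the same shape and size, will not move, square with the first and beyond it; origin at the centre of its underside. Its -x face is the other wall. The gap between the boxes is 82 to 87 mm wide (varies) and 80 mm long, running along the boxes' y
- gap (a point): point on the table in the gap, level with the boxes' centres along y, 42.5 mm from the near box's wall (so within 1.5 mm of the middle); same axes as near_box: x across the gap, y along it
- saucer: white ceramic saucer, loose, 120 mm across, 17 mm high, lying on the table on the other side of the boxes from the tin, its centre 270 to 290 mm from the gap point along the gap's y and up to 35 mm to the side; origin at the centre of its underside. It shows which side is the destination
- saucepan: bystander: aluminium saucepan with lid, 132 mm across, 107 mm high to the lid's knob, black handle reaching 188 mm from its centre along its x; origin at the centre of its underside; beyond the work (behind the far box)
- bowl: bystander: white ceramic bowl upside down, 132 mm across, 56 mm high; origin at the centre of its underside; beyond the work, to the robot's right
- spoon: bystander: steel tablespoon about 196 mm long lying loose across the top of the upturned bowl; origin at the middle of its underside, x along it
- stick: bystander: flat bamboo stirring stick lying on the table beyond the work, to the robot's left, 280 by 34 by 7 mm; origin at the middle of its underside, x along it
Mind the look-alikes: they are no part of the job. Leave any yellow look-alike of the near_box alone.

How it is judged:
On the way:
1. the tin is inside the gap, flat on the table (y of tin in the frame of gap between -0.03 and 0.03 m and x of tin in the frame of gap between -0.012 and 0.012 m and height (world z) of tin below 0.01 m), for 0.05 s.
At the end, for the whole second after the job is handed in: The tin lies flat and still on the saucer's side, its centre 103 to 170 mm from the gap point along the gap (its rear edge about 8 mm or more beyond the boxes), within 35 mm of the gap's line and turned less than 0.2 rad from it, not touching the saucer (((y of tin in the frame of gap above 0.103 m and y of saucer in the frame of gap above 0 m) or (y of tin in the frame of gap below -0.103 m and y of saucer in the frame of gap below 0 m)) and y of tin in the frame of gap between -0.17 and 0.17 m and x of tin in the frame of gap between -0.035 and 0.035 m and angle between the y axis of tin and the y axis of near_box, either way round below 0.2 rad and height (world z) of tin below 0.005 m and angle between tin's own z axis and vertical below 0.05 rad and linear speed of tin below 0.01 m/s and contact force between tin and saucer below 0.05 N).
It fails at once if the tin is lifted off the table (height (world z) of tin above 0.012 m).
It fails at once if the tin is tipped (angle between tin's own z axis and vertical above 0.2 rad).
It fails at once if the saucer, saucepan, bowl, spoon or stick is moved more than 15 mm (distance of any of saucer, saucepan, bowl, spoon, stick from where it was at the start of the episode above 0.015 m).
It also fails if it takes over 64 s, if anything falls off the work surface, if the arm or the gripper's body presses on something with over 40 N, if the wrist force passes 120 N, or if a joint passes its speed limit or range.

### The arm

A 6-joint arm with a two-finger parallel gripper is mounted at the origin on the work surface. World frame = base frame: x ahead of the robot, y to its left, z up, the work surface at z = 0. Lengths are in m, angles in rad, forces in N, time in s.
With the tool pointing down it reaches from about 0.3 to 0.825 m from the base axis. Payload 5.4 kg.
Tool frame: the origin (TCP) lies at the very end of the fingers, on their centre line; the grasp point (between the pads) lies 19 mm behind it; z points along the fingers, x is the direction in which the jaws open and shut, and the axes are right-handed (so a half turn about z gives the same grasp; the last joint's range is limited). The gripper opens to 92 mm and grips with 3 to 60 N. Pads are 20 mm wide; open, the fingers measure 128 mm over their backs; the gripper's body (75 mm by 189 mm) begins 69 mm behind the grasp point.
Start: joints at [0.942, 0.158, 1.597, -0, 1.386, -0.21], TCP at [0.234, 0.525, 0.215] pointing down, gripper open.
Joint ranges: [-2.91, 2.91], [-0.94, 2.29], [0.18, 2.7], [-1.29, 4.43], [0.17, 2.64], [-3, 3]. Speed limits (rad/s): [2.57, 2.57, 3.14, 3.14, 3.14, 3.14].

### API

Orientations are given as a rotation vector (axis times angle).
In Python, from workcell import bot gives the robot as it stands. Calls block until the motion is done:
- bot.goto(position, orientation): joint-space move of the TCP to a pose.
- bot.line_to(position, rot=None, max_speed=0.15): straight line of the TCP; rot=None keeps the orientation; max_speed is the mean speed in m/s.
- bot.set_joints(angles): joint-space move.
- bot.set_gripper(opening, newtons=None): opening from 0.0 (shut) to 1.0 (fully open); newtons is the grip in N (None keeps the last); returns when the fingers have stopped.
- bot.hold(seconds).
- bot.inverse_kinematics(position, orientation): joint angles nearest the present ones, or None.
- bot.read_camera(name): name is "side" or "top"; returns a dict with "pixels" (420x560x3 uint8, blue, green, red), "fx", "fy", "cx", "cy" (pixels), "R" (3x3) and "t" (3): a world point X has camera coordinates R X + t. Camera axes: x right, y down, z forward; pixel columns grow to the right and rows downward; lengths in m; the calibration is good to about 2 mm. A picture is of the moment at which its call begins. There is no depth.
A pose or a line that the arm cannot do raises bot.MotionError and nothing moves.
- bot.job_done(): hands the job in, once; it reports no verdict.
Readings, each from a call of its own:
- bot.current_clock(): time.
- bot.current_joints(): joint angles.
- bot.current_joint_vel(): joint speeds.
- bot.current_effort(): joint torques, N m.
- bot.current_ee_pos(): TCP position.
- bot.current_tool_rot(): TCP orientation.
- bot.current_contact_force(): force on the tool from outside, world axes, zero at the start.
- bot.current_ft_torque(): the same for the moment, N m.
- bot.current_opening(): opening from 0.0 (shut) to 1.0 (fully open).
Only numpy, scipy, OpenCV 4.12 (cv2) and the standard library are available. Lean on these libraries where they do the work, as an engineer would, in place of code of your own. Each camera call takes 0.05 s, during which the arm holds its last target. There are 200 camera calls.

## Working session

There is one attempt and no reset: what is moved stays moved. The work goes in short steps, each a Python script; the robot and the scene stay as the last script left them, time stands still between calls to the robot, and variables do not carry over. Pictures are saved under pics/ and viewed, about 8 in all and at most 12, crops included, and the job is handed in when it is done.

```bash
mkdir -p pics && ls
python3 - <<'E'
from workcell import bot
import cv2
for n in("top","side"):
    c=bot.read_camera(n); cv2.imwrite(f"pics/{n}0.png",c["pixels"]); print(n,c["fx"],c["cx"],c["cy"],c["R"],c["t"])
print(bot.current_clock(),bot.current_tool_rot())
E
```

```text
pics
top 422.48112721211515 277.6927956610991 207.15209598179985 [[-0.02439255 -0.99964907 -0.01033125]
 [-0.98780948  0.02569039 -0.15353318]
 [ 0.15374471  0.00646025 -0.98808948]] [0.03171226 0.55528481 0.89991237]
side 515.391090454598 285.6220078154707 211.9086265951254 [[ 0.974246   -0.22536082 -0.00756477]
 [-0.11709122 -0.47695078 -0.87109563]
 [ 0.1927028   0.84954721 -0.49105516]] [-0.55511353  0.12501108  0.88893045]
0.1 [ 2.63414516e+00  1.71081877e+00 -2.48556785e-03]
```

View pics/top0.png

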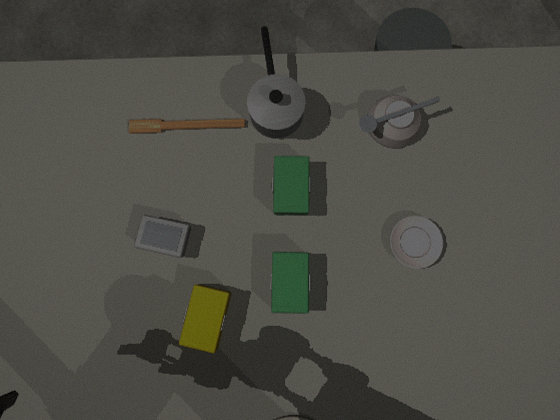

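View pics/side0.png

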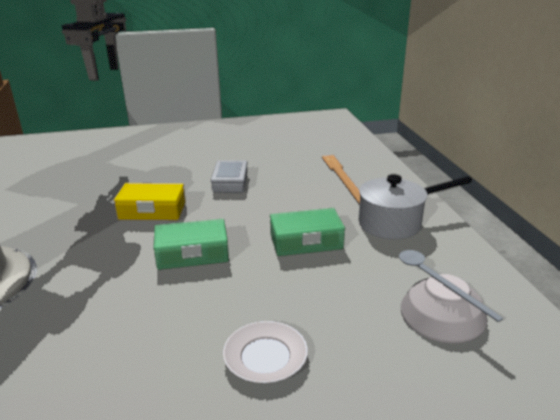

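The tin is at about (162,236) on the +y side and the saucer at about (416,242) on the −y side. The green boxes are at (292,184) and (290,282). The yellow look-alike at (205,319) lies close to the approach. I'll enlarge this area to get the corners.

Run:
```python
import cv2
i=cv2.imread("pics/top0.png")[150:320,125:325]
i=cv2.resize(cv2.convertScaleAbs(i,alpha=1.6),None,fx=3.5,fy=3.5,interpolation=cv2.INTER_CUBIC)
cv2.imwrite("pics/crop0.png",i)
```

```text
(no output)
```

View pics/crop0.png

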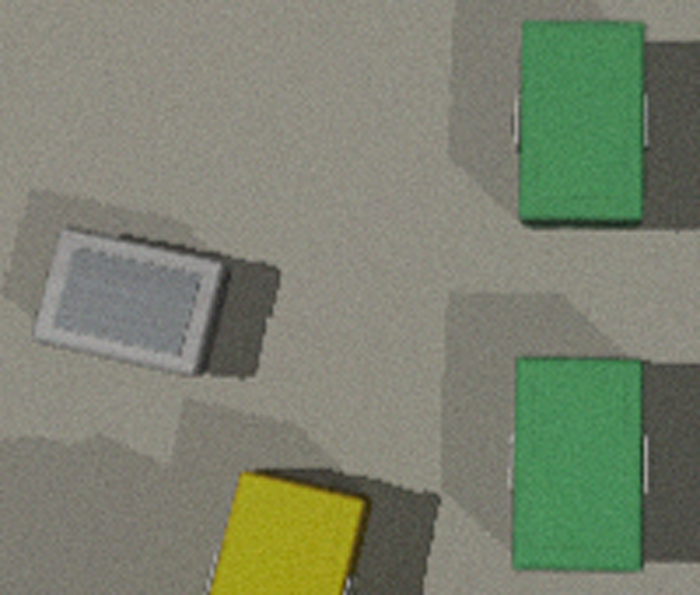

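The crop shows the far box top corners at (523,22), (644,22), (642,217), (520,217). The near box corners are (516,358), (643,358), (643,568), (514,568), and the tin top is (67,230), (224,260), (197,375), (38,338).

```bash
cat > h.py <<'E'
import numpy as np, cv2
from workcell import bot
def world(c,uv,z):
    uv=np.atleast_2d(uv).astype(float)
    d=np.c_[(uv[:,0]-c["cx"])/c["fx"],(uv[:,1]-c["cy"])/c["fy"],np.ones(len(uv))]@c["R"]
    o=-c["R"].T@c["t"]
    return (o+d*((z-o[2])/d[:,2])[:,None])[:,:2]
def proj(c,P):
    p=np.atleast_2d(P)@c["R"].T+c["t"]
    return p[:,:2]/p[:,2:]*[c["fx"],c["fy"]]+[c["cx"],c["cy"]]
def crop(a): return np.array(a)/3.5+[125,150]
E
python3 - <<'E'
from h import *
c=bot.read_camera("top")
for n,p,z in(("far",[(523,22),(644,22),(642,217),(520,217)],.051),("near",[(516,358),(643,358),(643,568),(514,568)],.051),("tin",[(67,230),(224,260),(197,375),(38,338)],.036),("yellow",[(243,473),(367,498)],.051)):
    w=world(c,crop(p),z); print(n,w.round(4).tolist(),w.mean(0).round(4))
    if len(p)==4: 
        print([round(float(np.linalg.norm(w[i]-w[i-1])),4) for i in range(4)],'long-axis dir',(w[1]-w[0]+w[2]-w[3]),'short',(w[0]-w[3]+w[1]-w[2]))
print("saucer",world(c,(416,242),.012))
E
```

```text
far [[0.6709, 0.0222], [0.6688, -0.0557], [0.5421, -0.0499], [0.5441, 0.027]] [ 0.6065 -0.0141]
[0.1269, 0.0779, 0.1268, 0.077] long-axis dir [-0.00411802 -0.15480841] short [ 0.25356465 -0.01063416]
near [[0.4556, 0.0315], [0.4536, -0.0474], [0.3265, -0.0428], [0.3284, 0.0356]] [ 0.391  -0.0058]
[0.1273, 0.0789, 0.1272, 0.0785] long-axis dir [-0.00380615 -0.1573767 ] short [ 0.25429449 -0.00861268]
tin [[0.5453, 0.3185], [0.5233, 0.2173], [0.4506, 0.2338], [0.4765, 0.3353]] [0.4989 0.2762]
[0.0709, 0.1036, 0.0746, 0.1048] long-axis dir [-0.04787404 -0.20275171] short [ 0.14157339 -0.03333441]
yellow [[0.3893, 0.2012], [0.3723, 0.1249]] [0.3808 0.1631]
saucer [[ 0.47256564 -0.29392687]]
```

Gap point ≈ (0.498,−0.010), with the gap's axes turned −0.038 rad. The tin is 0.19 rad off and about 10 mm off line. I'll straighten it between the jaws on the table without lifting, then check. After that I'll push from behind with two fingers.

```bash
cat >> h.py <<'E'
from scipy.spatial.transform import Rotation as Ro
G=np.array([.4984,-.0101]); A=-.0385
ux=np.array([np.cos(A),np.sin(A)]); uy=np.array([-np.sin(A),np.cos(A)])
def rot(a): return (Ro.from_euler("z",a)*Ro.from_matrix(np.diag([1.,-1,-1]))).as_rotvec()
def gp(x,y,z): return np.r_[G+x*ux+y*uy,z]
def snap(n):
    for k in("top","side"): cv2.imwrite(f"pics/{k}{n}.png",bot.read_camera(k)["pixels"])
def st(s=""): print(s,bot.current_clock(),bot.current_ee_pos().round(4) if hasattr(bot.current_ee_pos(),'round') else bot.current_ee_pos(),np.round(bot.current_contact_force(),2),round(bot.current_opening(),3))
E
python3 - <<'E'
from h import *
T=[.4989,.2762]; r=rot(-.231)
bot.goto([*T,.11],r); st("above")
bot.line_to([*T,.010],max_speed=.08); st("down")
bot.set_gripper(0.8,5); st("grip")
bot.line_to(gp(0,.24,.010),rot(A),max_speed=.04); st("moved")
bot.set_gripper(1.0); st("open")
bot.line_to(gp(0,.24,.10),max_speed=.1)
bot.line_to(gp(0,.40,.10),max_speed=.15); st("back")
snap(1)
i=cv2.imread("pics/top1.png")[150:320,125:325]
cv2.imwrite("pics/crop1.png",cv2.resize(cv2.convertScaleAbs(i,alpha=1.6),None,fx=3.5,fy=3.5,interpolation=cv2.INTER_CUBIC))
E
```

```text
above 1.5583 [0.4987 0.2771 0.1104] [-0.02  0.27 -0.15] 1.001
down 2.9583 [0.4995 0.2764 0.0107] [ 0.18  1.08 -0.64] 0.999
grip 3.3333 [0.4992 0.2763 0.0104] [-0.15 -0.44  1.17] 0.826
moved 4.6667 [0.508  0.2298 0.0103] [-0.54  2.23  5.24] 0.833
open 5.0917 [0.5073 0.2295 0.0096] [-0.63 -0.1   0.03] 1.001
back 7.3583 [0.5138 0.3889 0.0999] [ 0.85 -0.31  0.57] 0.995
```

View pics/crop1.png

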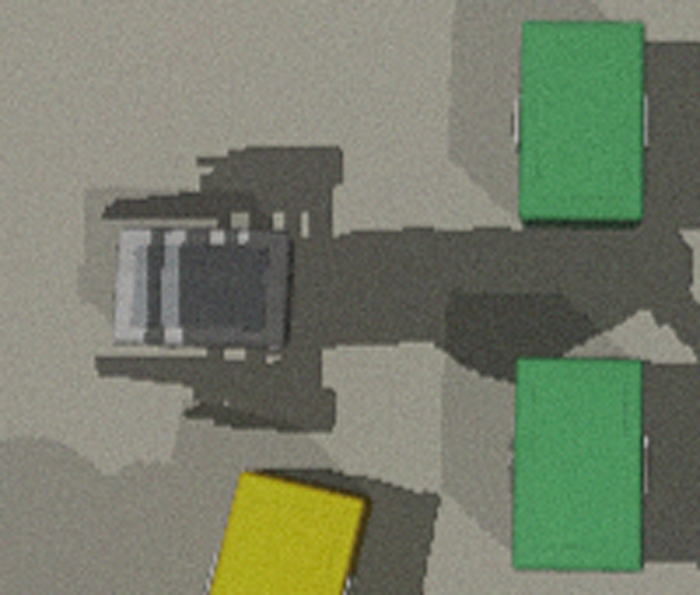

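The tin's top edge runs from about (122,230) to (288,235) and its lower edge from (115,345) to (284,348) in the crop, so it's nearly straight. I'll compute its pose in the gap frame.

Run:
```python
from h import *
c=bot.read_camera("top")
w=world(c,crop([(122,230),(288,235),(284,348),(115,345)]),.034)-G
print(np.c_[w@ux,w@uy].round(4)); print(proj(c,[gp(s*.038,.24+t*.055,.036) for s,t in((1,1),(1,-1),(-1,-1),(-1,1))])*3.5-np.array([125,150])*3.5)
```

```text
[[ 0.035   0.2953]
 [ 0.0331  0.1882]
 [-0.0393  0.1878]
 [-0.0388  0.2956]]
[[121.89807825 224.90184688]
 [292.67312857 227.05420112]
 [287.97596204 345.84904727]
 [115.08704322 343.49772544]]
```

The tin sits about 2.5 mm to the near side with a negligible angle. I'll nudge it 2.5 mm, then push from behind to just short of the gap and check again.

Run:
```python
from h import *
bot.line_to(gp(0,.24,.10),rot(A)); bot.line_to(gp(0,.24,.010),max_speed=.1)
bot.set_gripper(.8,5); bot.line_to(gp(.0025,.235,.010),rot(A),max_speed=.02); bot.hold(.3); st("shift")
bot.set_gripper(1.0); bot.line_to(gp(.0025,.235,.10),max_speed=.1)
bot.line_to(gp(.0025,.325,.10),rot(A),max_speed=.15); bot.set_gripper(.27)
bot.line_to(gp(.0025,.325,.010),rot(A),max_speed=.1); st("behind")
bot.line_to(gp(.0025,.165,.010),rot(A),max_speed=.06); st("pushed")
snap(2)
i=cv2.imread("pics/top2.png")[150:320,125:325]
cv2.imwrite("pics/crop2.png",cv2.resize(cv2.convertScaleAbs(i,alpha=1.6),None,fx=3.5,fy=3.5,interpolation=cv2.INTER_CUBIC))
```

```text
shift 10.8833 [0.5105 0.2248 0.0106] [-0.7   2.52  4.7 ] 0.829
behind 15.225 [0.5141 0.3148 0.0108] [-0.09 -0.37 -0.19] 0.274
pushed 18.0417 [0.5072 0.1547 0.01  ] [1.05 0.47 0.01] 0.271
```

View pics/crop2.png

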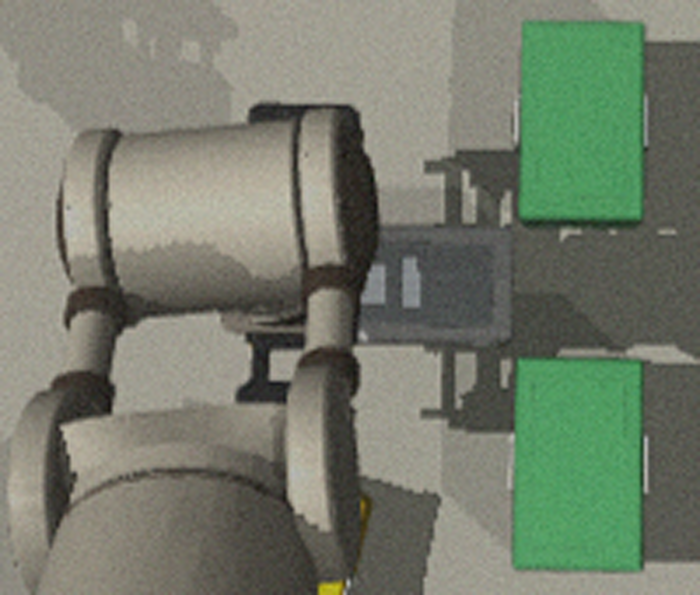

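The tin's front edge is at about x=512, and its sides are at rows 227 and 344 near the gap mouth. I'll compare that with the model.

Run:
```python
from h import *
c=bot.read_camera("top")
w=world(c,crop([(400,226),(500,228),(490,345),(380,344),(512,285)]),.034)-G
print(np.c_[w@ux,w@uy].round(4))
```

```text
[[ 0.0398  0.1163]
 [ 0.0393  0.052 ]
 [-0.0356  0.057 ]
 [-0.0359  0.1269]
 [ 0.0027  0.0437]]
```

It is about 1.8 mm off centre and straight, with its front edge on target. I'll push on through the gap in segments while watching the force.

Run:
```python
from h import *
for y in(.11,.06,.01,-.03,-.05):
    bot.line_to(gp(.0018,y,.010),rot(A),max_speed=.05); st(y)
    if np.linalg.norm(bot.current_contact_force())>15: print("force!"); break
else:
    bot.hold(.3); bot.line_to(gp(.0018,0,.010),rot(A),max_speed=.08)
    bot.line_to(gp(.0018,.03,.12),rot(A)); bot.line_to(gp(.0018,.22,.2),rot(A)); st("clear")
snap(3)
i=cv2.imread("pics/top3.png")[150:320,260:460]
cv2.imwrite("pics/crop3.png",cv2.resize(cv2.convertScaleAbs(i,alpha=1.6),None,fx=3.5,fy=3.5,interpolation=cv2.INTER_CUBIC))
```

```text
0.11 19.4417 [0.5046 0.0998 0.0101] [ 0.43  1.72 -0.41] 0.27
0.06 20.5917 [0.5024 0.0497 0.0099] [-0.35  0.67  0.43] 0.267
0.01 21.7417 [ 5.007e-01 -2.000e-04  1.010e-02] [-0.22  0.41  0.5 ] 0.267
-0.03 22.6917 [ 0.4989 -0.0403  0.0099] [0.46 0.08 0.14] 0.269
-0.05 23.2417 [ 0.4983 -0.0606  0.0101] [ 0.09  0.2  -0.08] 0.27
clear 26.75 [0.5085 0.209  0.1995] [-0.57 -0.52  0.83] 0.269
```

View pics/crop3.png

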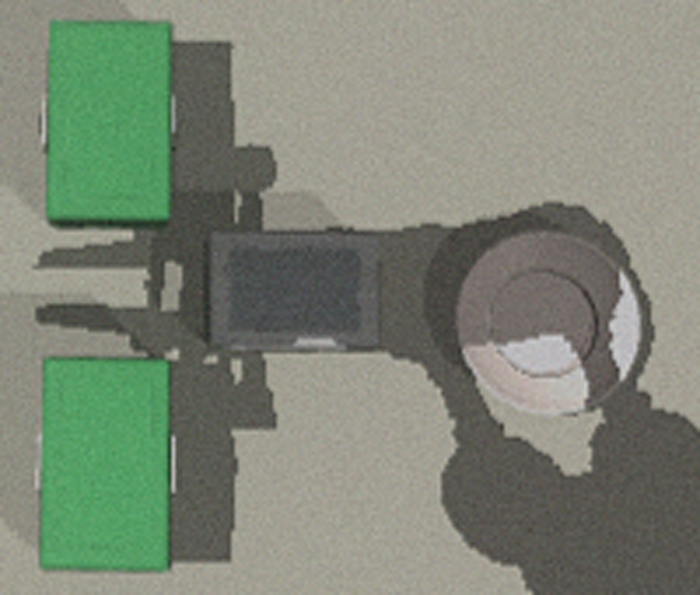

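View pics/side3.png

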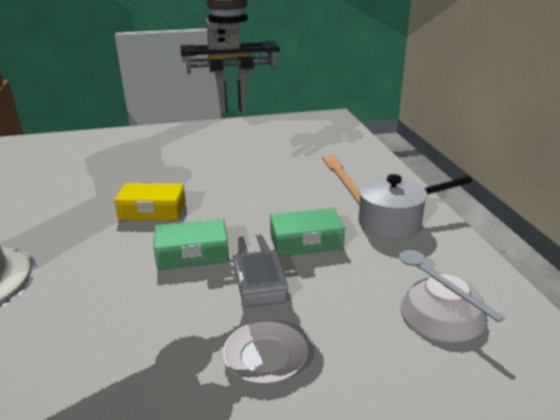

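The tin is through the gap, with top corners at about (211,233), (380,234), (378,350), (209,346) in the crop. The saucer's left rim is at about x=458, so they're well apart, and the bystanders look undisturbed. I'll compute the final pose before handing in.

Run:
```python
from h import *
c=bot.read_camera("top")
w=world(c,np.array([(211,233),(380,234),(378,350),(209,346)])/3.5+[260,150],.034)-G
g=np.c_[w@ux,w@uy]; print(g.round(4),g.mean(0)); d=g[0]-g[1]+g[3]-g[2]; print(np.arctan2(d[0],d[1]))
m=g.mean(0)
if .108<-m[1]<.16 and abs(m[0])<.02: bot.job_done(); print("handed in",bot.current_clock())
```

```text
[[ 0.0376 -0.0657]
 [ 0.0383 -0.1738]
 [-0.0357 -0.1712]
 [-0.0346 -0.0644]] [ 0.00141284 -0.11876691]
0.0016147877975960948
the job is handed in; nothing more can be done
the job is handed in; nothing more can be done
```

The tin went through the gap flat on the table and now stands straight in front of it on the saucer's side. I handed the job in at about 27 s on the robot's clock; no verdict is reported.

**What I did:** The tin started about 11° off and 10 mm to the side. I closed the open jaws lightly (5 N) on its sides to straighten and centre it in two short slides, each within 50 mm, without lifting it. I then pushed it from behind with the two fingers, slightly apart, along the gap's line and through. Force readings taken after each push segment stayed below 2 N.

**Last checks, from the top camera:**

| Check | Measured | Required |
|---|---|---|
| Tin centre beyond the gap point | 119 mm | 103 to 170 mm |
| Offset from the gap's line | 1.4 mm | within 35 mm |
| Angle to the gap | about 0.002 rad | below 0.2 rad |
| Free table behind the tin | about 24 mm | 8 mm or more |

- **Saucer and bystanders:** The saucer is well clear of the tin. In the last pictures the saucer, saucepan, bowl, spoon and stick looked unmoved, but I judged that by eye and did not measure it.
- **Hand:** It is clear, about 200 mm above the table on the side the tin started from.
- **Disagreement:** After the first straightening, the camera put the tin about 2.5 mm off the commanded line, so I corrected it before pushing. After the correction, it was about 1.8 mm to the other side, which the gap's clearance allowed.

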